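# Make up two tasting trays

## Robot

A 6-joint arm with a two-finger parallel gripper is mounted at the origin on the work surface. World frame = base frame: x ahead of the robot, y to its left, z up, the work surface at z = 0. Lengths are in m, angles in rad, forces in N, time in s.
With the tool pointing down it reaches from about 0.2 to 0.875 m from the base axis. Payload 3.4 kg.
Tool frame: the origin (TCP) lies on the centre line of the jaws, within the pads' length; the fingertips stand 17 mm ahead of it and the grasp point (between the pads) lies 2 mm behind it (robot.tip_extent is the z of the fingertips in the tool frame, in m); z points along the fingers, x is the direction in which the jaws open and shut, and the axes are right-handed (so a half turn about z gives the same grasp; the last joint's range is limited). The gripper opens to 94 mm and grips with 3 to 60 N. Pads are 16 mm wide; open, the fingers measure 119 mm over their backs; the gripper's body (75 mm by 177 mm) begins 78 mm behind the grasp point.
Start: joints at [-1.255, 0.276, 1.505, -0, 1.361, -0.121], TCP at [0.243, -0.521, 0.2] pointing down, gripper open.
Joint ranges: [-2.89, 2.89], [-0.75, 2.08], [0.22, 2.7], [-1.18, 4.32], [0.11, 2.71], [-2.7, 2.7]. Speed limits (rad/s): [2.57, 2.57, 3.14, 3.14, 3.14, 3.14].

## Interface

Orientations are given as a rotation vector (axis times angle).
In Python, from bench import sense, grab_frame, get_calibration, job, nets, robot gives the robot as it stands. The module is installed in compiled form; this text tells all that it offers.
- The arm moves only by the shell command python3 -m creep 'ROWS'. ROWS is JSON, a list of rows, each a list of 7 numbers: the turn, a rotation vector about the tool's x, y, z in degrees, then the shift along the tool's x, y, z in m, then the finger opening in m, from 0 to 0.094. A call has 1 to 12 rows; each row is the pose to reach, as a shift and turn from the pose commanded when the call began, along the tool's axes at that moment; what a row does not reach only later rows make up. A row lasts 1/8 s, in which the tool goes at most 62.5 mm and 10.7 degrees, less where a joint would pass 70% of its speed; a pose out of reach is approached as far as the arm can. A call with a gripper value outside its range is refused whole. The fingers move at their own pace and stop on an object; the grip force is fixed at half the most. Time passes only in rows, so rows that repeat a pose let the fingers close. It gives the time, the measured TCP pose, the force and the opening at its end, in the units of the state.
- sense(): the state, without advancing time (a new reading comes with each control period).
- grab_frame(name): name is "side" or "top" or "wrist"; returns (picture, depth): 400x640x3 uint8, blue, green, red; 400x640 float32, m along the optical axis (not along the pixel's ray), 0 where there is no reading.
- get_calibration(name): a dict with "vfov" (degrees; the focal length in pixels is half the picture's height over the tangent of half this angle, whatever the lens; pixels are square), "cx", "cy" (the principal point, pixels), "k1" (the pictures are not rectified: a ray, as slopes to the right and down, at radius r is drawn at 1 + k1 r^2 times it, then the intrinsics apply), "rvec" (rotation vector, rad) and "tvec" (3), from world to camera coordinates, as OpenCV has them. Camera axes: x right, y down, z forward; pixel columns grow to the right and rows downward; lengths in m; the calibration is good to about 2 mm. A picture is of the moment at which its call begins: read the wrist's pose just before it. get_calibration takes no time and is no camera call; for the wrist camera it gives the pose at the moment of the call.
- job.close_job(): hands the job in, once; it reports no verdict.
Trained networks look in the newest picture that a camera, given by its name, has taken for a name from the list of things; names that differ only in an ending like _2 or _b are one class to them, and where a whole thing is asked for, a point or a joint stands for the part that bears it (a point fixed in the world has none). Each returns a list of dicts, best first, with "confidence" (0 to 1); they miss things now and then, are a little off and sometimes report something else, mostly with a low value. They report only what shows in the picture. A call takes as long as a camera call. They do not tell look-alikes from the thing itself.
- nets.outline_of(camera, query): "mask" (400x640 bool, what is visible of it).
- nets.pinpoint(camera, query): "location" ([x, y, z] in m, in world coordinates, good to about 4 mm: a listed point, or the origin of a listed thing).
The state is a dict: "clock": time; "q": joint angles; "qvel": joint speeds; "joint_torque": joint torques, N m; "ee_pos": TCP position; "eef_rot": TCP orientation; "wrist_force": force on the tool from outside, world axes, zero at the start; "wrist_torque": the same for the moment, N m; "opening": finger opening in m.
Only numpy, scipy, OpenCV 4.12 (cv2) and the standard library are available. Lean on these libraries where they do the work, as an engineer would, in place of code of your own. Each camera call takes 0.05 s, during which the arm holds its last target.

## Task

Make up two tasting trays from the stock on the counter: on the green tray stand the jar with the blue lid on the round pad and put the mandarin on the square pad; on the white tray stand the jar with the yellow lid on the round pad and the purple carton on the square pad. Complete the green tray before the white one, centre each thing on its pad with jars and carton upright, and leave the green-lidded jar, the plum and the white cup standing where they are.

Things in the scene. Friction and masses are not known exactly. Their poses are not given: they have to be found in the camera images.
- green_tray: Green flat tray, fixed to the counter, 130 mm (x) by 230 mm (y); origin at the centre of its underside; floor 6 mm above the counter, thin rim only 10 mm above the counter; z up. On the floor lie two flat black pads (no height): a round one, 72 mm diameter, centred at x = 0, y = +55 mm, and a square one, 70 mm, centred at x = 0, y = -55 mm in the tray's frame
- white_tray: White flat tray, fixed to the counter, 130 mm (x) by 230 mm (y); origin at the centre of its underside; floor 6 mm above the counter, thin rim only 10 mm above the counter; z up. On the floor lie two flat black pads (no height): a round one, 72 mm diameter, centred at x = 0, y = -55 mm, and a square one, 70 mm, centred at x = 0, y = +55 mm in the tray's frame
- blue_jar_center (a point): Wanted: small upright closed round jar, off-white, with a blue lid; 49 mm diameter, 62 mm high, about 120 g; point at its centre, 31 mm above its underside; z up along its axis
- yellow_jar_center (a point): Wanted: small upright closed round jar, off-white, with a yellow lid; 49 mm diameter, 62 mm high, about 120 g; point at its centre, 31 mm above its underside; z up along its axis
- mandarin_center (a point): Wanted: orange mandarin with a small green star on top, nearly round with a flat underside, 58 mm diameter, 50 mm high, about 80 g; point at its centre, 25 mm above its underside; z up
- carton_center (a point): Wanted: upright purple box with a pale yellow band, 28 mm (x) by 50 mm (y) by 70 mm high, about 60 g; point at its centre, 35 mm above its underside; x is its thin direction, z up
- green_jar_center (a point): Not wanted, leave alone: small upright closed round jar, off-white, with a green lid; 49 mm diameter, 62 mm high, about 120 g; point at its centre, 31 mm above its underside; z up along its axis
- plum_center (a point): Not wanted, leave alone: dark red plum with a small brown star on top, nearly round with a flat underside, 58 mm diameter, 50 mm high, about 80 g; point at its centre, 25 mm above its underside; z up
- cup_center (a point): Not wanted, leave alone: empty open white plastic cup, upright, 64 mm diameter at the rim, 70 mm high; point at its centre, 35 mm above its underside; z up
Mind the look-alikes: they are no part of the job. What is shaped like the part that bears yellow_jar_center but pink is not meant.

How it is judged:
By the outcome, as a careful person would: the job done as asked, in the order asked, and still so for the second after the job is handed in, with the robot touching nothing.
It also fails if it takes over 131 s, if anything falls off the work surface, if the arm or the gripper's body presses on something with over 40 N, if the wrist force passes 120 N, or if a joint passes its speed limit or range.

## Working session

There is one attempt and no reset: what is moved stays moved. The work goes in short steps, Python scripts to look and compute and a shell command to move; the robot and the scene stay as the last step left them, time stands still between calls to the robot, and variables do not carry over. Pictures are saved under pics/ and viewed, and the job is handed in when it is done.

```bash
mkdir -p pics; python3 - <<'E'
from bench import sense, grab_frame, get_calibration
import cv2
s=sense();print({k:s[k] for k in('clock','ee_pos','eef_rot','opening','wrist_force')})
for c in('top','side','wrist'):
    k=get_calibration(c);p,d=grab_frame(c);cv2.imwrite(f'pics/{c}0.png',p);print(c,k,p.shape)
E
```

```text
{'clock': 0.0, 'ee_pos': array([ 0.24307731, -0.52048045,  0.19872242]), 'eef_rot': array([-2.64901079e+00,  1.68675534e+00,  2.12067079e-03]), 'opening': 0.0939018089049125, 'wrist_force': array([ 0.3844731 , -0.8658727 ,  0.09190806])}
top {'vfov': 50.18385181465268, 'cx': 323.232372785019, 'cy': 198.1798027055884, 'k1': -0.040256008330855804, 'rvec': array([ 2.1617154 , -2.18363445,  0.13442191]), 'tvec': array([-0.00763205,  0.4800698 ,  1.10176891])} (400, 640, 3)
side {'vfov': 57.14433127540888, 'cx': 319.4344320968637, 'cy': 199.1090494900256, 'k1': -0.02315760896868553, 'rvec': array([ 0.72751975, -2.56894395,  1.14938025]), 'tvec': array([0.40613788, 0.22482784, 0.69376495])} (400, 640, 3)
wrist {'vfov': 63.25785523799941, 'cx': 321.3797862102461, 'cy': 197.7297250171543, 'k1': -0.06869353308196961, 'rvec': array([-2.47915695,  1.57778938,  0.18683763]), 'tvec': array([-0.57447688, -0.02567856,  0.3886116 ])} (400, 640, 3)
```

View pics/top0.png

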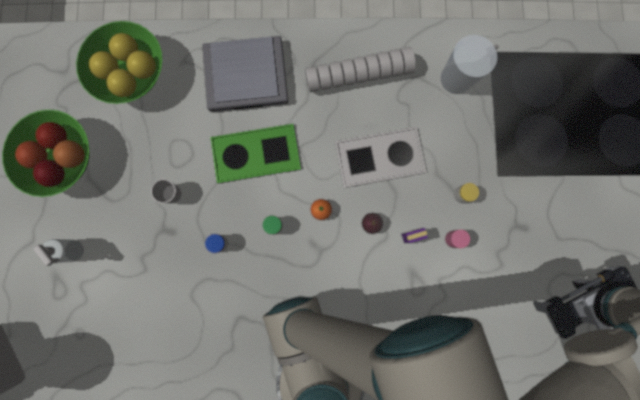

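View pics/side0.png

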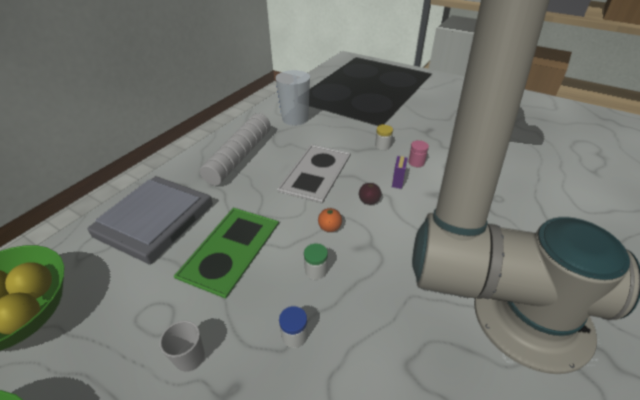

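View pics/wrist0.png

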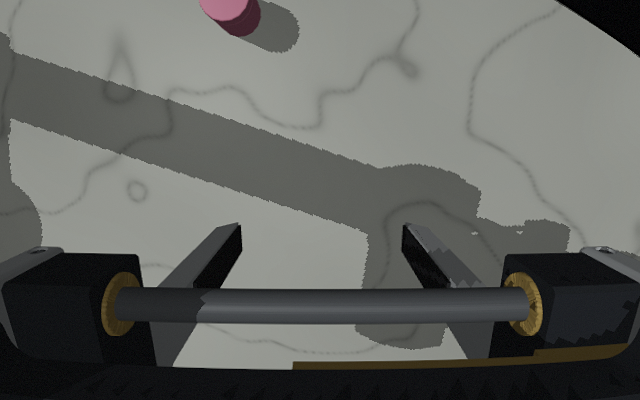

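The top view shows the blue lid at (215,243), green lid at (272,225), mandarin at (321,209) and plum at (372,223). The carton is at (415,236), the pink look-alike at (459,239), the yellow lid at (470,192) and the cup at (165,191). The green tray is at (256,153) and the white tray at (382,158).

```bash
cat > h.py <<'E'
import numpy as np, cv2
from bench import sense, grab_frame, get_calibration, nets
from scipy.spatial.transform import Rotation as R
def cal(c):
    k=get_calibration(c);f=200/np.tan(np.radians(k['vfov']/2))
    K=np.array([[f,0,k['cx']],[0,f,k['cy']],[0,0,1.]])
    D=np.array([k['k1'],0,0,0,0.]);return K,D,R.from_rotvec(k['rvec']).as_matrix(),np.array(k['tvec']).ravel()
def rays(c,px,C=None):
    K,D,Rm,t=C or cal(c)
    u=cv2.undistortPoints(np.asarray(px,float).reshape(-1,1,2),K,D).reshape(-1,2)
    return np.c_[u,np.ones(len(u))],Rm,t
def deproj(c,px,z,C=None):
    r,Rm,t=rays(c,px,C);return (r*np.asarray(z)[:,None]-t)@Rm
def onplane(c,px,h,C=None):
    r,Rm,t=rays(c,px,C);d=r@Rm;o=-Rm.T@t
    return o+d*((h-o[2])/d[:,2])[:,None]
def cloud(c,d,C=None):
    v,u=np.mgrid[:400,:640];return deproj(c,np.c_[u.ravel(),v.ravel()],d.ravel(),C).reshape(400,640,3)
def totool(dw,s=None):
    s=s or sense();return R.from_rotvec(s['eef_rot']).inv().apply(dw)
def yaw(s=None):
    s=s or sense();x=R.from_rotvec(s['eef_rot']).as_matrix()[:,0];return np.degrees(np.arctan2(x[1],x[0]))
E
python3 - <<'E'
from h import *
np.set_printoptions(precision=4,suppress=True)
p,d=grab_frame('top');P=cloud('top',d)
hsv=cv2.cvtColor(p,cv2.COLOR_BGR2HSV)
for n,c,zt in [('blue',(215,243),.062),('green',(272,225),.062),('mandarin',(321,209),.05),('plum',(372,223),.05),('carton',(415,236),.07),('pink',(459,239),.062),('yellow',(470,192),.062),('cup',(165,191),.07)]:
    u,v=c; sl=(slice(v-20,v+21),slice(u-20,u+21)); Q=P[sl].reshape(-1,3);ok=d[sl].ravel()>0
    top=Q[ok&(Q[:,2]>zt-.012)&(Q[:,2]<zt+.02)]
    print(n,'hsv',hsv[v,u],'n',len(top),'med',np.median(top,0),'mid',(top.min(0)+top.max(0))/2,'ext',np.ptp(top,axis=0))
for q in ['blue_jar_center','yellow_jar_center','mandarin_center','carton_center','green_jar_center','plum_center','cup_center','green_tray','white_tray']:
    print(q,[(r['location'],round(r['confidence'],2)) for r in nets.pinpoint('top',q)][:3])
black=(p.max(2)<50).astype(np.uint8)
n,l,st,ce=cv2.connectedComponentsWithStats(black)
for i in range(1,n):
    if 150<st[i,4]<1500 and ce[i][1]<200 and ce[i][0]>200:
        c=cv2.findContours((l==i).astype(np.uint8),0,2)[0][0]
        print('pad',ce[i],st[i,4],onplane('top',[ce[i]],.006), cv2.minAreaRect(c))
cv2.imwrite('pics/crop.png',cv2.resize(p[120:260,150:490],None,fx=2.3,fy=2.3,interpolation=cv2.INTER_CUBIC))
E
```

```text
blue hsv [111 171 137] n 297 med [0.3647 0.2637 0.0611] mid [0.3647 0.2646 0.0592] ext [0.0456 0.0474 0.0181]
green hsv [ 68 131 123] n 290 med [0.4089 0.119  0.0615] mid [0.4091 0.119  0.06  ] ext [0.046  0.0462 0.0129]
mandarin hsv [ 31 123  81] n 271 med [ 0.4497 -0.0061  0.0457] mid [ 0.4504 -0.0062  0.047 ] ext [0.0471 0.047  0.0176]
plum hsv [10 82 78] n 280 med [ 0.412  -0.1396  0.0453] mid [ 0.4112 -0.1406  0.0473] ext [0.0493 0.0474 0.0184]
carton hsv [ 23  98 167] n 218 med [ 0.3781 -0.2454  0.0696] mid [ 0.3782 -0.2457  0.0671] ext [0.0374 0.0498 0.0155]
pink hsv [170  97 166] n 286 med [ 0.3703 -0.3589  0.0616] mid [ 0.3694 -0.3603  0.0584] ext [0.0438 0.0486 0.0158]
yellow hsv [ 24 132 160] n 297 med [ 0.4887 -0.3888  0.0613] mid [ 0.489  -0.3896  0.0607] ext [0.0478 0.0473 0.0202]
cup hsv [ 0  6 91] n 157 med [0.4998 0.4056 0.0676] mid [0.4976 0.3961 0.0665] ext [0.0622 0.0612 0.0169]
blue_jar_center []
yellow_jar_center [([0.4942, -0.3875, 0.0325], 0.8), ([0.3719, -0.3614, 0.0325], 0.67)]
mandarin_center [([0.4514, -0.0092, 0.029], 0.63)]
carton_center [([0.3819, -0.2444, 0.0314], 0.75)]
green_jar_center []
plum_center [([0.4126, -0.1384, 0.0257], 0.55)]
cup_center [([0.4967, 0.3996, 0.0355], 0.86)]
green_tray [([0.6101, 0.1733, 0.001], 0.69)]
white_tray [([0.5976, -0.1638, -0.0002], 0.59)]
pad [274.9731 149.4288] 520 [[0.6168 0.117  0.006 ]] ((275.017578125, 149.44459533691406), (22.614574432373047, 23.082462310791016), 81.02737426757812)
pad [235.058 156.058] 431 [[0.5994 0.2254 0.006 ]] ((235.5, 156.0), (22.0, 23.0), 90.0)
pad [360.5438 160.0122] 491 [[ 0.5856 -0.1154  0.006 ]] ((360.4999694824219, 160.0), (22.16111946105957, 22.161121368408203), 78.69007110595703)
```

View pics/crop.png

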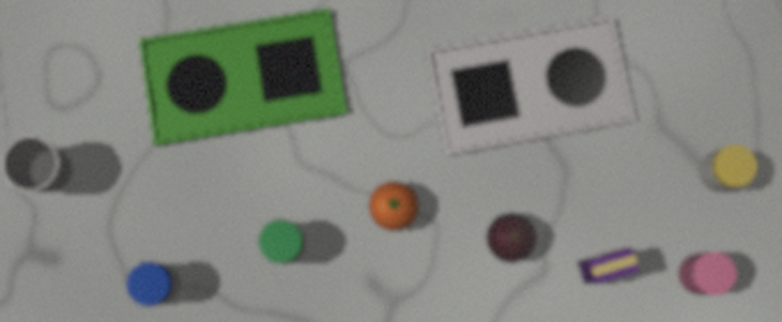

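The crop confirms each target by colour:
- The blue lid is at crop (150,284) and the green lid at (282,242).
- The mandarin, with its green star, is at (394,205); the dark plum is at (511,237).
- The yellow lid is at (736,166); the pink jar at (715,273) is not wanted.
- The carton is at (615,266).

Next I work out the tray poses and the carton's yaw.

```bash
python3 - <<'E'
from h import *
np.set_printoptions(precision=4,suppress=True)
ps=[];ds=[]
for i in range(4):
    p,d=grab_frame('top');ps.append(p.astype(float));ds.append(d)
p=np.mean(ps,0).astype(np.uint8);d=np.median(ds,0).astype(np.float32)
P=cloud('top',d);g=cv2.cvtColor(p,cv2.COLOR_BGR2GRAY)
hsv=cv2.cvtColor(p,cv2.COLOR_BGR2HSV)
# pads
for n,(u,v),thr in [('Ground',(235,156),55),('Gsq',(275,149),55),('Wround',(400,153),100),('Wsq',(360,160),100)]:
    m=((g<thr)&(np.hypot(*np.mgrid[-v:400-v,-u:640-u])<20)).astype(np.uint8)
    k,l=cv2.connectedComponents(m);m=(l==l[v,u])
    vv,uu=np.nonzero(m);W=onplane('top',np.c_[uu,vv],.006);
    r=cv2.minAreaRect((W[:,:2]*1000).astype(np.float32))
    print(n,m.sum(),'cen',W.mean(0),'rect',r)
gm=((hsv[...,0]>50)&(hsv[...,0]<75)&(hsv[...,1]>90));gm[:,:200]=0;gm[:,310:]=0;gm[:120]=0;gm[190:]=0
vv,uu=np.nonzero(gm);W=onplane('top',np.c_[uu,vv],.008);print('gtray',cv2.minAreaRect((W[:,:2]*1000).astype(np.float32)))
u,v=415,236;Q=P[v-20:v+21,u-20:u+21].reshape(-1,3);Q=Q[Q[:,2]>.064]
print('carton',cv2.minAreaRect((Q[:,:2]*1000).astype(np.float32)),Q[:,2].max())
s=sense();print('yaw',yaw(s),s['clock'],s['q'],R.from_rotvec(s['eef_rot']).as_matrix())
# side cross-check
p,d=grab_frame('side');P=cloud('side',d)
for n,c,zt in [('blue',(293,320),.062),('mandarin',(330,218),.05),('carton',(400,165),.07),('yellow',(384,131),.062)]:
    u,v=c;Q=P[v-25:v+25,u-25:u+25].reshape(-1,3);Q=Q[(Q[:,2]>zt-.008)&(Q[:,2]<zt+.01)];print(n,len(Q),(Q.min(0)+Q.max(0))/2,np.ptp(Q,axis=0))
for q in ['blue_jar_center','green_tray','white_tray','mandarin_center','yellow_jar_center','carton_center']:
    print(q,[(r['location'],round(r['confidence'],2)) for r in nets.pinpoint('side',q)][:3])
E
```

```text
Ground 470 cen [0.5991 0.2255 0.006 ] rect ((598.3001098632812, 225.56039428710938), (65.44722747802734, 63.5335693359375), 89.45882415771484)
Gsq 566 cen [0.6166 0.1167 0.006 ] rect ((616.7064819335938, 116.81954193115234), (64.8621826171875, 65.31673431396484), 9.211926460266113)
Wround 498 cen [ 0.6046 -0.2235  0.006 ] rect ((604.475341796875, -223.92832946777344), (65.96089935302734, 67.17215728759766), 88.36259460449219)
Wsq 620 cen [ 0.5853 -0.1154  0.006 ] rect ((585.56640625, -115.36160278320312), (68.57992553710938, 68.22295379638672), 9.933673858642578)
gtray ((607.4267578125, 170.41943359375), (126.55665588378906, 226.91673278808594), 9.06451416015625)
carton ((378.36669921875, -246.8689727783203), (27.820146560668945, 48.06037521362305), 16.638334274291992) 0.07292729666530189
yaw -64.97143326973932 0.85 [-1.255   0.2759  1.5049  0.      1.3607 -0.121 ] [[ 0.4231 -0.9061  0.0001]
 [-0.9061 -0.4231 -0.0001]
 [ 0.0001 -0.     -1.    ]]
blue 622 [0.366  0.2676 0.0597] [0.0483 0.0485 0.0114]
mandarin 191 [ 0.4516 -0.0018  0.0477] [0.0427 0.0439 0.0114]
carton 185 [ 0.3773 -0.2984  0.0669] [0.0447 0.1613 0.0096]
yellow 138 [ 0.4897 -0.3887  0.0596] [0.0474 0.0492 0.0106]
blue_jar_center [([0.3626, 0.2664, 0.0323], 0.68)]
green_tray [([0.6103, 0.1654, -0.0001], 0.64)]
white_tray [([0.5924, -0.1711, 0.0032], 0.98)]
mandarin_center [([0.4529, -0.0039, 0.0243], 0.6)]
yellow_jar_center [([0.4926, -0.392, 0.0309], 0.93), ([0.3689, -0.3612, 0.0298], 0.67), ([0.613, 0.1706, -0.0039], 0.57)]
carton_center [([0.3813, -0.2419, 0.0349], 0.71)]
```

```bash
python3 -m creep '[[0,0,-74,-0.66,-0.443,0,0.094],[0,0,-74,-0.66,-0.443,0,0.094],[0,0,-74,-0.66,-0.443,0,0.094],[0,0,-74,-0.66,-0.443,0,0.094],[0,0,-74,-0.66,-0.443,0,0.094],[0,0,-74,-0.66,-0.443,0,0.094],[0,0,-74,-0.66,-0.443,0,0.094],[0,0,-74,-0.66,-0.443,0,0.094],[0,0,-74,-0.66,-0.443,0,0.094],[0,0,-74,-0.66,-0.443,0,0.094],[0,0,-74,-0.66,-0.443,0,0.094],[0,0,-74,-0.66,-0.443,0,0.094]]'
cat > go.py <<'E'
import sys
from h import *
np.set_printoptions(precision=4,suppress=True)
t=np.array(list(map(float,sys.argv[1:4])));s=sense()
print('t',round(s['clock'],2),'pos',s['ee_pos'],'yaw',round(yaw(s),2),'tilt',R.from_rotvec(s['eef_rot']).as_matrix()[2],'open',round(s['opening'],4),'F',s['wrist_force'])
print('tool shift',totool(t-s['ee_pos'],s))
if len(sys.argv)>4: 
    d=-(float(sys.argv[4])-yaw(s));print('turn z',(d+90)%180-90)
E
python3 go.py .365 .265 .2 9.1
```

```text
clock: 2.7
ee_pos: [0.3586, 0.2223, 0.1999]
eef_rot: [3.132, 0.249, 0.003]
wrist_force: [1.7, -1.6, 0.5]
opening: 0.0941
t 2.7 pos [0.3586 0.2223 0.1999] yaw 9.08 tilt [ 0.0017  0.0003 -1.    ] open 0.0941 F [ 1.6566 -1.5716  0.5058]
tool shift [ 0.013  -0.0411 -0.0001]
turn z -0.016084267391534013
```

```bash
python3 -m creep '[[0,0,0,0.013,-0.0412,0,0.094],[0,0,0,0.013,-0.0412,0,0.094],[0,0,0,0.013,-0.0412,0,0.094]]'
python3 go.py .365 .2655 .04 9.1
python3 - <<'E'
from h import *
p,d=grab_frame('wrist');P=cloud('wrist',d);cv2.imwrite('pics/w1.png',p)
hsv=cv2.cvtColor(p,cv2.COLOR_BGR2HSV)
m=(abs(hsv[...,0].astype(int)-112)<12)&(hsv[...,1]>110)
vv,uu=np.nonzero(m);Q=P[m];ok=abs(Q[:,2]-.062)<.008;Q=Q[ok];print(len(Q),Q.min(0),Q.max(0),(Q.min(0)+Q.max(0))/2,np.median(Q,0))
E
```

```text
clock: 3.08
ee_pos: [0.3645, 0.2621, 0.1993]
eef_rot: [3.131, 0.248, -0.001]
wrist_force: [0.2, 0.1, 0.2]
opening: 0.0941
t 3.08 pos [0.3645 0.2621 0.1993] yaw 9.05 tilt [-0.0009  0.0011 -1.    ] open 0.0941 F [0.2231 0.144  0.222 ]
tool shift [ 0.0012 -0.0035  0.1593]
turn z -0.0471651203094865
1739 [0.34081309 0.24170281 0.05613932] [0.38822096 0.28962289 0.06372782] [0.36451703 0.26566285 0.05993357] [0.36450773 0.26619608 0.0615095 ]
```

View pics/w1.png

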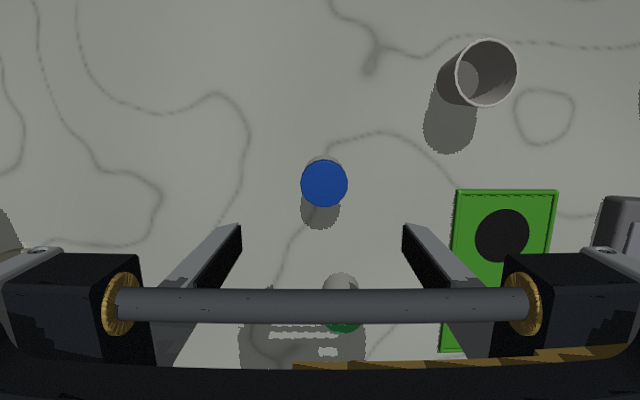

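The wrist view shows the blue lid at (324,184), centred between the jaws. It puts the lid at (0.3645, 0.2657), which agrees with the top view. I descend and grip.

```bash
python3 -m creep '[[0,0,0,0.0005,-0.002,0.05,0.094],[0,0,0,0.0005,-0.002,0.1,0.094],[0,0,0,0.0005,-0.002,0.135,0.094],[0,0,0,0.0005,-0.002,0.155,0.094],[0,0,0,0.0005,-0.002,0.159,0.094],[0,0,0,0.0005,-0.002,0.159,0.094],[0,0,0,0.0005,-0.002,0.159,0.094]]'
python3 go.py .3645 .2657 .04 9.1
python3 - <<'E'
from h import *
p,d=grab_frame('wrist');P=cloud('wrist',d)
s=sense();C=cal('wrist')
E
```

```text
clock: 4.0
ee_pos: [0.366, 0.2649, 0.0416]
eef_rot: [-3.131, -0.246, -0.003]
wrist_force: [0.5, 0.2, 0.8]
opening: 0.094
t 4.0 pos [0.366  0.2649 0.0416] yaw 8.99 tilt [ 0.0022 -0.0006 -1.    ] open 0.094 F [0.4613 0.1728 0.8385]
tool shift [-0.0014 -0.001   0.0016]
turn z -0.10695864406395117
```

```bash
python3 -m creep '[[0,0,0,-0.0008,-0.0008,0.001,0.07],[0,0,0,-0.0008,-0.0008,0.001,0.05],[0,0,0,-0.0008,-0.0008,0.001,0.03],[0,0,0,-0.0008,-0.0008,0.001,0.03],[0,0,0,-0.0008,-0.0008,0.001,0.03],[0,0,0,-0.0008,-0.0008,0.001,0.03],[0,0,0,-0.0008,-0.0008,0.001,0.03],[0,0,0,-0.0008,-0.0008,0.001,0.03]]'
python3 go.py .5985 .2255 .15 9.1
```

```text
clock: 5.05
ee_pos: [0.3646, 0.2656, 0.0396]
eef_rot: [-3.132, -0.247, -0.001]
wrist_force: [1.2, -0.2, 0.8]
opening: 0.048
t 5.05 pos [0.3646 0.2656 0.0396] yaw 9.03 tilt [ 0.0008 -0.0001 -1.    ] open 0.048 F [ 1.2041 -0.2132  0.8191]
tool shift [ 0.2248  0.0763 -0.1102]
turn z -0.07176582247231522
```

```bash
python3 -m creep '[[0,0,0,0,0,-0.03,0.03],[0,0,0,0,0,-0.07,0.03],[0,0,0,0.01,0,-0.1,0.03],[0,0,0,0.04,0.012,-0.11,0.03],[0,0,0,0.075,0.025,-0.11,0.03],[0,0,0,0.11,0.038,-0.11,0.03],[0,0,0,0.145,0.05,-0.11,0.03],[0,0,0,0.18,0.062,-0.11,0.03],[0,0,0,0.21,0.071,-0.11,0.03],[0,0,0,0.2248,0.0763,-0.11,0.03],[0,0,0,0.2248,0.0763,-0.11,0.03],[0,0,0,0.2248,0.0763,-0.11,0.03]]'
python3 go.py .5985 .2255 .046 9.1
python3 - <<'E'
from h import *
p,d=grab_frame('wrist');cv2.imwrite('pics/w2.png',p)
p,d=grab_frame('side');cv2.imwrite('pics/s2.png',p)
E
```

```text
clock: 6.55
ee_pos: [0.5965, 0.2256, 0.1493]
eef_rot: [3.132, 0.248, -0.003]
wrist_force: [-1.0, 0.8, -1.5]
opening: 0.0482
t 6.55 pos [0.5965 0.2256 0.1493] yaw 9.05 tilt [-0.0022 -0.0002 -1.    ] open 0.0482 F [-1.0442  0.781  -1.5478]
tool shift [0.0022 0.0004 0.1033]
turn z -0.04796807743012721
```

View pics/w2.png

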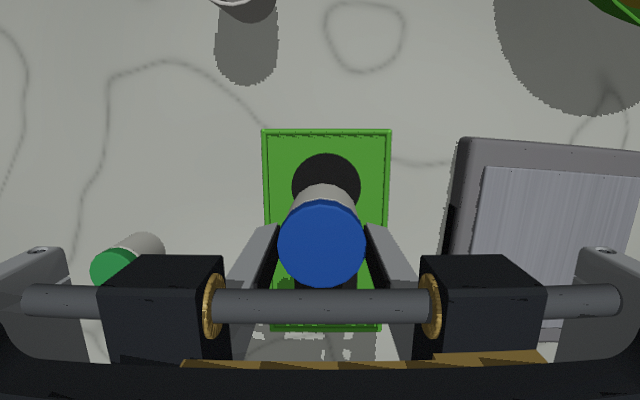

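View pics/s2.png

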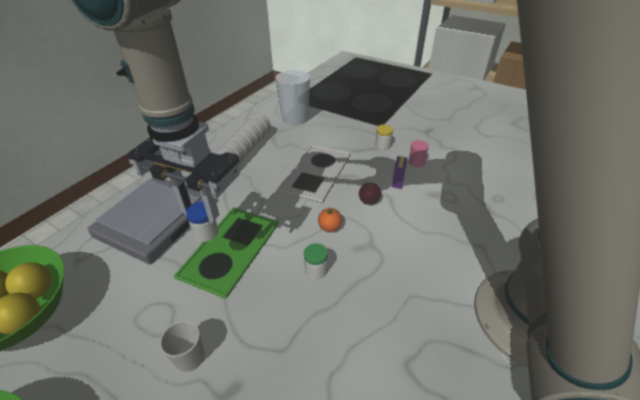

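The jar is held upright with its lid at (321,243), above the round pad at (326,187). I refine the tray pose from this wrist frame.

```bash
python3 - <<'E'
from h import *
np.set_printoptions(precision=4,suppress=True)
p,d=grab_frame('wrist');C=cal('wrist');P=cloud('wrist',d,C);hsv=cv2.cvtColor(p,cv2.COLOR_BGR2HSV)
gm=((hsv[...,0]>50)&(hsv[...,0]<75)&(hsv[...,1]>90));gm[:,:220]=0;gm[:,430:]=0
Q=P[gm];Q=Q[(Q[:,2]>-.005)&(Q[:,2]<.02)&(Q[:,0]>.5)]
r=cv2.minAreaRect((Q[:,:2]*1000).astype(np.float32));print('tray',r,Q[:,2].mean())
a=np.radians(r[2] if r[1][0]<r[1][1] else r[2]-90);c=np.array(r[0])/1000;y=np.array([-np.sin(a),np.cos(a)])
print('round',c+.055*y,'sq',c-.055*y)
s=sense();print(s['ee_pos'])
b=(abs(hsv[...,0].astype(int)-112)<12)&(hsv[...,1]>110);b[:190]=0;b[290:]=0;L=P[b];L=L[L[:,2]>.15];print('lid',(L.min(0)+L.max(0))/2,np.median(L,0),len(L))
E
```

```text
tray ((607.98486328125, 166.73251342773438), (130.57350158691406, 237.0054931640625), 8.912833213806152) 0.0064775023136716915
round [0.5995 0.2211] sq [0.6165 0.1124]
[0.597  0.2257 0.1498]
lid [0.5956 0.2461 0.2472] [0.5954 0.228  0.1719] 6262
```

```bash
python3 -m creep '[[0,0,0,0.0018,0.0008,0.03,0.03],[0,0,0,0.0018,0.0008,0.06,0.03],[0,0,0,0.0018,0.0008,0.08,0.03],[0,0,0,0.0018,0.0008,0.092,0.03],[0,0,0,0.0018,0.0008,0.098,0.03],[0,0,0,0.0018,0.0008,0.101,0.03],[0,0,0,0.0018,0.0008,0.102,0.03],[0,0,0,0.0018,0.0008,0.103,0.03],[0,0,0,0.0018,0.0008,0.103,0.03]]'
python3 go.py .5988 .2252 .046 9.1
```

```text
clock: 7.82
ee_pos: [0.6003, 0.2249, 0.0468]
eef_rot: [-3.132, -0.247, -0.001]
wrist_force: [0.1, 0.2, -1.0]
opening: 0.0484
t 7.83 pos [0.6003 0.2249 0.0468] yaw 9.02 tilt [ 0.0005  0.     -1.    ] open 0.0484 F [ 0.1083  0.1603 -1.0064]
tool shift [-0.0014 -0.0005  0.0008]
turn z -0.07523023421121877
```

```bash
python3 -m creep '[[0,0,0,-0.001,-0.0005,0,0.03],[0,0,0,-0.001,-0.0005,0.0009,0.03],[0,0,0,-0.001,-0.0005,0.0009,0.03]]'
python3 go.py .5988 .2252 .046 9.1
```

```text
clock: 8.2
ee_pos: [0.599, 0.2252, 0.0457]
eef_rot: [3.132, 0.247, 0.0]
wrist_force: [0.2, -0.0, -1.9]
opening: 0.0484
t 8.2 pos [0.599  0.2252 0.0457] yaw 9.03 tilt [ 0.0001  0.0001 -1.    ] open 0.0484 F [ 0.1615 -0.0043 -1.8874]
tool shift [-0.0002 -0.     -0.0003]
turn z -0.07152277809697694
```

```bash
python3 -m creep '[[0,0,0,0,0,0,0.055],[0,0,0,0,0,0,0.07],[0,0,0,0,0,0,0.09],[0,0,0,0,0,0,0.09],[0,0,0,0,0,-0.02,0.09],[0,0,0,0,0,-0.06,0.09],[0,0,0,0,0,-0.11,0.09],[0,0,0,0,0,-0.13,0.09],[0,0,0,0,0,-0.13,0.09]]'
python3 go.py .4505 -.005 .17 9.1
python3 - <<'E'
from h import *
np.set_printoptions(precision=4,suppress=True)
p,d=grab_frame('wrist');C=cal('wrist');cv2.imwrite('pics/w3.png',p);P=cloud('wrist',d,C);hsv=cv2.cvtColor(p,cv2.COLOR_BGR2HSV)
b=(abs(hsv[...,0].astype(int)-112)<12)&(hsv[...,1]>110);L=P[b];print(np.median(L,0));L=L[abs(L[:,2]-.068)<.006];print('lid',(L.min(0)+L.max(0))/2,np.median(L,0),np.ptp(L,axis=0),len(L))
E
```

```text
clock: 9.32
ee_pos: [0.6001, 0.2255, 0.1777]
eef_rot: [-3.131, -0.247, -0.007]
wrist_force: [-0.6, 0.3, -1.0]
opening: 0.09
t 9.32 pos [0.6001 0.2255 0.1777] yaw 9.03 tilt [ 0.0043 -0.0003 -1.    ] open 0.09 F [-0.5927  0.3078 -0.9615]
tool shift [-0.184   0.2042  0.0068]
turn z -0.06776576638479526
[0.5969 0.228  0.0657]
lid [0.5974 0.2251 0.0649] [0.5971 0.2258 0.0656] [0.0485 0.048  0.0058] 2052
```

View pics/w3.png

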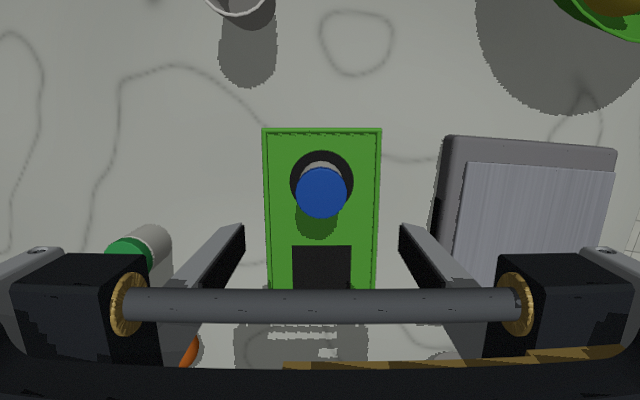

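The blue jar stands on its pad with its lid at (321,192). Next is the mandarin.

```bash
python3 -m creep '[[0,0,0,-0.184,0.2042,0.007,0.094],[0,0,0,-0.184,0.2042,0.007,0.094],[0,0,0,-0.184,0.2042,0.007,0.094],[0,0,0,-0.184,0.2042,0.007,0.094],[0,0,0,-0.184,0.2042,0.007,0.094],[0,0,0,-0.184,0.2042,0.007,0.094],[0,0,0,-0.184,0.2042,0.007,0.094],[0,0,0,-0.184,0.2042,0.007,0.094]]'
python3 go.py .4505 -.005 .024 9.1
python3 - <<'E'
from h import *
np.set_printoptions(precision=4,suppress=True)
p,d=grab_frame('wrist');C=cal('wrist');cv2.imwrite('pics/w4.png',p);P=cloud('wrist',d,C);hsv=cv2.cvtColor(p,cv2.COLOR_BGR2HSV)
b=(hsv[...,0]<20)&(hsv[...,1]>150)&(np.arange(400)[:,None]<260);L=P[b];L=L[(L[:,2]>.015)&(L[:,2]<.06)];print('mand',(L.min(0)+L.max(0))/2,L[L[:,2]>.045].mean(0),np.ptp(L,axis=0),L[:,2].max(),len(L))
E
```

```text
clock: 10.38
ee_pos: [0.4499, -0.0044, 0.1682]
eef_rot: [-3.131, -0.249, 0.001]
wrist_force: [0.3, 0.3, -0.5]
opening: 0.0938
t 10.38 pos [ 0.4499 -0.0044  0.1682] yaw 9.1 tilt [-0.0004 -0.0005 -1.    ] open 0.0938 F [ 0.261   0.2539 -0.5225]
tool shift [0.0005 0.0007 0.1442]
turn z 0.0031844518265131683
mand [0.5794 0.097  0.0339] [ 0.4511 -0.0051  0.0477] [0.3126 0.2605 0.0336] 0.050726147287572916 2219
```

View pics/w4.png

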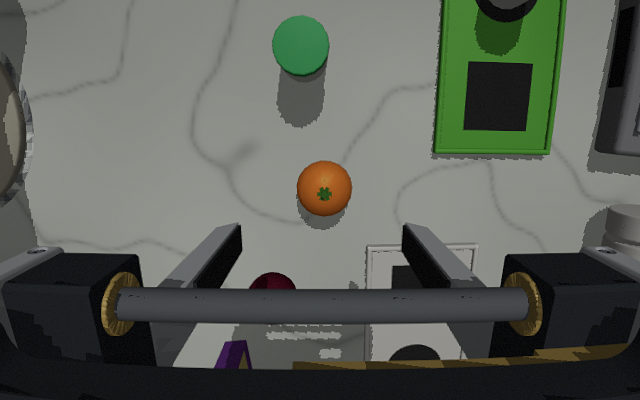

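The mandarin, with its green star, is at (324,189), between the jaws. It measures (0.451, -0.005) with its top at 50 mm.

```bash
python3 -m creep '[[0,0,0,0.001,0.0007,0.05,0.094],[0,0,0,0.001,0.0007,0.09,0.094],[0,0,0,0.001,0.0007,0.12,0.094],[0,0,0,0.001,0.0007,0.137,0.094],[0,0,0,0.001,0.0007,0.143,0.094],[0,0,0,0.001,0.0007,0.143,0.094],[0,0,0,0.001,0.0007,0.143,0.094]]'
python3 go.py .451 -.005 .024 9.1
```

```text
clock: 11.3
ee_pos: [0.4513, -0.0058, 0.0264]
eef_rot: [3.131, 0.248, 0.003]
wrist_force: [-0.0, 0.6, -0.7]
opening: 0.0942
t 11.3 pos [ 0.4513 -0.0058  0.0264] yaw 9.05 tilt [ 0.0017  0.0007 -1.    ] open 0.0942 F [-0.0237  0.6107 -0.7053]
tool shift [-0.0002 -0.0009  0.0024]
turn z -0.05460398328577298
```

```bash
python3 -m creep '[[0,0,0,0,-0.0005,0.0015,0.08],[0,0,0,0,-0.0005,0.0015,0.065],[0,0,0,0,-0.0005,0.0015,0.04],[0,0,0,0,-0.0005,0.0015,0.04],[0,0,0,0,-0.0005,0.0015,0.04],[0,0,0,0,-0.0005,0.0015,0.04],[0,0,0,0,-0.0005,0.0015,0.04]]'
python3 go.py .6167 .1165 .13 9.1
```

```text
clock: 12.18
ee_pos: [0.4506, -0.0054, 0.0242]
eef_rot: [3.132, 0.247, 0.001]
wrist_force: [0.6, -0.3, 0.9]
opening: 0.0542
t 12.18 pos [ 0.4506 -0.0054  0.0242] yaw 9.03 tilt [ 0.0005  0.0003 -1.    ] open 0.0542 F [ 0.6247 -0.2708  0.9157]
tool shift [ 0.1832 -0.0943 -0.1057]
turn z -0.07255807873015385
```

```bash
python3 -m creep '[[0,0,0,0,0,-0.02,0.04],[0,0,0,0,0,-0.05,0.04],[0,0,0,0,0,-0.09,0.04],[0,0,0,0.02,-0.01,-0.105,0.04],[0,0,0,0.05,-0.026,-0.106,0.04],[0,0,0,0.08,-0.041,-0.106,0.04],[0,0,0,0.11,-0.057,-0.106,0.04],[0,0,0,0.14,-0.072,-0.106,0.04],[0,0,0,0.165,-0.085,-0.106,0.04],[0,0,0,0.1832,-0.0943,-0.106,0.04],[0,0,0,0.1832,-0.0943,-0.106,0.04],[0,0,0,0.1832,-0.0943,-0.106,0.04]]'
python3 go.py .6167 .1165 .03 9.1
python3 - <<'E'
from h import *
p,d=grab_frame('wrist');cv2.imwrite('pics/w5.png',p)
E
```

```text
clock: 13.68
ee_pos: [0.6152, 0.116, 0.1296]
eef_rot: [3.131, 0.247, -0.003]
wrist_force: [-0.1, -0.1, -0.2]
opening: 0.0545
t 13.68 pos [0.6152 0.116  0.1296] yaw 9.03 tilt [-0.0022  0.0003 -1.    ] open 0.0545 F [-0.0982 -0.0943 -0.1926]
tool shift [ 0.0018 -0.0003  0.0996]
turn z -0.07165697718751574
```

View pics/w5.png

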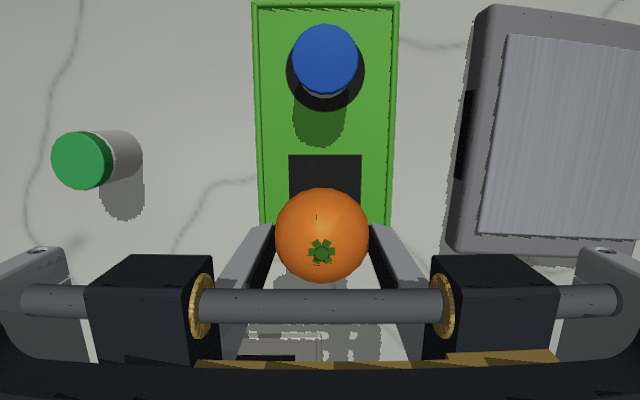

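The mandarin is held level at (322,235), with the square pad right below and ahead of it. I lower it.

```bash
python3 -m creep '[[0,0,0,0.0013,-0.0003,0.03,0.04],[0,0,0,0.0013,-0.0003,0.06,0.04],[0,0,0,0.0013,-0.0003,0.08,0.04],[0,0,0,0.0013,-0.0003,0.09,0.04],[0,0,0,0.0013,-0.0003,0.096,0.04],[0,0,0,0.0013,-0.0003,0.098,0.04],[0,0,0,0.0013,-0.0003,0.099,0.04],[0,0,0,0.0013,-0.0003,0.099,0.04]]'
python3 go.py .6167 .1165 .03 9.1
```

```text
clock: 14.72
ee_pos: [0.6181, 0.117, 0.0317]
eef_rot: [3.132, 0.247, 0.001]
wrist_force: [-1.0, -0.5, -0.8]
opening: 0.0537
t 14.72 pos [0.6181 0.117  0.0317] yaw 9.03 tilt [ 0.0009  0.0002 -1.    ] open 0.0537 F [-1.0161 -0.5072 -0.7917]
tool shift [-0.0014  0.0003  0.0016]
turn z -0.06790933356219853
```

```bash
python3 -m creep '[[0,0,0,-0.001,0.0002,0.0008,0.04],[0,0,0,-0.001,0.0002,0.0013,0.04],[0,0,0,-0.001,0.0002,0.0013,0.04]]'
python3 go.py .6167 .1165 .03 9.1
```

```text
clock: 15.1
ee_pos: [0.6167, 0.1167, 0.0303]
eef_rot: [3.132, 0.247, 0.0]
wrist_force: [-0.8, 1.0, 2.5]
opening: 0.054
t 15.1 pos [0.6167 0.1167 0.0303] yaw 9.03 tilt [ 0.0001  0.0001 -1.    ] open 0.054 F [-0.7784  1.0118  2.5363]
tool shift [-0.0001  0.0001  0.0003]
turn z -0.07361295351104502
```

Contact is showing about 2.5 N. I release, rise, then pull back to look at it.

```bash
python3 -m creep '[[0,0,0,0,0,0,0.06],[0,0,0,0,0,0,0.07],[0,0,0,0,0,0,0.085],[0,0,0,0,0,0,0.085],[0,0,0,0,0,-0.02,0.085],[0,0,0,0,0,-0.06,0.085],[0,0,0,0,0,-0.11,0.09],[0,0,0,0,0,-0.15,0.09],[0,0,0,0,0,-0.15,0.09]]'
python3 -m creep '[[0,0,0,-0.08,0.24,0,0.094],[0,0,0,-0.08,0.24,0,0.094],[0,0,0,-0.08,0.24,0,0.094],[0,0,0,-0.08,0.24,0,0.094],[0,0,0,-0.08,0.24,0,0.094],[0,0,0,-0.08,0.24,0,0.094]]'
python3 go.py .489 -.389 .18 9.1
python3 - <<'E'
from h import *
np.set_printoptions(precision=4,suppress=True)
for i in range(2): p,d=grab_frame('top')
cv2.imwrite('pics/t6.png',cv2.resize(p[110:260,150:500],None,fx=2.2,fy=2.2,interpolation=cv2.INTER_CUBIC))
P=cloud('top',d);hsv=cv2.cvtColor(p,cv2.COLOR_BGR2HSV)
b=(abs(hsv[...,0].astype(int)-112)<12)&(hsv[...,1]>110)&(np.arange(400)[:,None]<200);L=P[b];L=L[abs(L[:,2]-.068)<.005];print('lid',(L.min(0)+L.max(0))/2,np.median(L,0),np.ptp(L,axis=0))
Q=P[125:175,255:300].reshape(-1,3);Q=Q[(Q[:,2]>.04)&(Q[:,2]<.07)];print('mand',(Q.min(0)+Q.max(0))/2,Q.mean(0),np.ptp(Q,axis=0),Q[:,2].max())
print(get_calibration('wrist')['cx'])
p,d=grab_frame('wrist');cv2.imwrite('pics/w6.png',p)
E
```

```text
clock: 16.23
ee_pos: [0.6191, 0.1169, 0.1838]
eef_rot: [3.132, 0.247, 0.013]
wrist_force: [0.0, 1.4, -0.8]
opening: 0.0899
clock: 16.98
ee_pos: [0.5747, -0.1326, 0.1786]
eef_rot: [-3.13, -0.245, 0.003]
wrist_force: [-0.3, -0.3, -0.5]
opening: 0.0945
t 16.98 pos [ 0.5747 -0.1326  0.1786] yaw 8.96 tilt [-0.0018 -0.0019 -1.    ] open 0.0945 F [-0.2647 -0.2834 -0.4586]
tool shift [-0.1246  0.2399 -0.0016]
turn z -0.14201906944775544
lid [0.5975 0.224  0.0673] [0.5976 0.2242 0.0672] [0.0475 0.0468 0.0085]
mand [0.6136 0.1149 0.0497] [0.6127 0.1147 0.0499] [0.0511 0.0502 0.0193] 0.05933688341364041
321.3797862102461
```

View pics/t6.png

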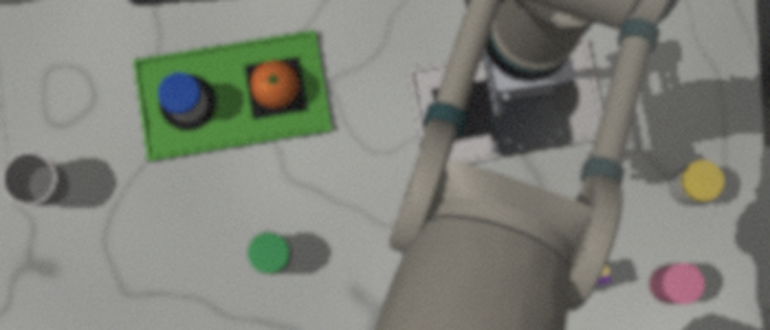

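View pics/w6.png

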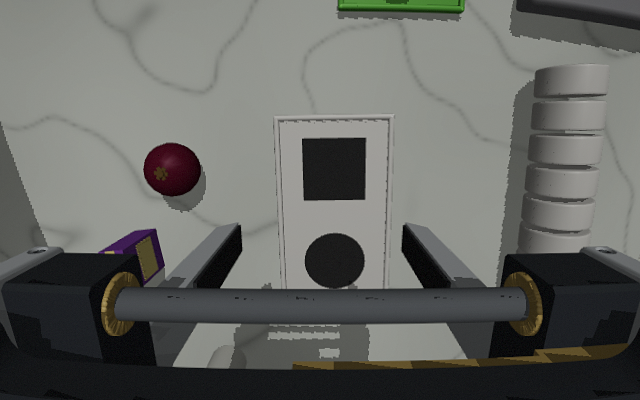

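The wrist view shows the white tray's square pad at (334,169) and round pad at (334,260). The green tray looks right from the top. I'll verify it close up with the wrist camera before starting the white tray.

```bash
cat > pads.py <<'E'
from h import *
np.set_printoptions(precision=4,suppress=True)
def pads(p,C,boxes,thr=70):
    g=cv2.cvtColor(p,cv2.COLOR_BGR2GRAY)
    for n,(u,v),h in boxes:
        k,l=cv2.connectedComponents((g<thr).astype(np.uint8));m=(l==l[v,u]).astype(np.uint8)
        c=max(cv2.findContours(m,0,2)[0],key=len).reshape(-1,2)
        W=onplane('wrist',c,h,C)[:,:2]*1000
        print(n,m.sum(),cv2.minAreaRect(W.astype(np.float32)),cv2.minEnclosingCircle(W.astype(np.float32)))
E
python3 - <<'E'
from pads import *
p,d=grab_frame('wrist');C=cal('wrist')
pads(p,C,[('Wsq',(334,169),.006),('Wround',(334,250),.006)])
E
python3 -m creep '[[0,0,0,0.06,-0.18,-0.05,0.094],[0,0,0,0.06,-0.18,-0.05,0.094],[0,0,0,0.06,-0.18,-0.05,0.094],[0,0,0,0.06,-0.18,-0.05,0.094],[0,0,0,0.06,-0.18,-0.05,0.094],[0,0,0,0.06,-0.18,-0.05,0.094]]'
python3 - <<'E'
from pads import *
p,d=grab_frame('wrist');C=cal('wrist');cv2.imwrite('pics/w7.png',p);P=cloud('wrist',d,C);hsv=cv2.cvtColor(p,cv2.COLOR_BGR2HSV)
b=(abs(hsv[...,0].astype(int)-112)<12)&(hsv[...,1]>110);L=P[b];L=L[abs(L[:,2]-.068)<.005];print('lid',(L.min(0)+L.max(0))/2,np.median(L,0),np.ptp(L,axis=0))
b=(hsv[...,0]<20)&(hsv[...,1]>150);L=P[b];L=L[(L[:,2]>.015)&(L[:,2]<.06)&(L[:,0]<.7)&(L[:,1]<.17)];print('mand',(L.min(0)+L.max(0))/2,L[L[:,2]>.05].mean(0),np.ptp(L,axis=0),len(L))
gm=((hsv[...,0]>50)&(hsv[...,0]<75)&(hsv[...,1]>90));Q=P[gm];Q=Q[(Q[:,2]>.002)&(Q[:,2]<.013)&(Q[:,0]>.5)&(Q[:,1]<.32)&(Q[:,1]>.03)]
print('tray',cv2.minAreaRect((Q[:,:2]*1000).astype(np.float32)))
print(sense()['ee_pos'])
E
```

```text
Wsq 3838 ((585.0311279296875, -116.10614013671875), (69.094482421875, 68.98555755615234), 10.044705390930176) ((584.9716796875, -116.30864715576172), 47.962284088134766)
Wround 69056 ((591.392333984375, -272.45062255859375), (988.9201049804688, 394.6604919433594), 9.32723331451416) ((622.0629272460938, -459.18896484375), 494.5262756347656)
clock: 17.92
ee_pos: [0.6059, 0.0532, 0.2292]
eef_rot: [3.131, 0.246, -0.002]
wrist_force: [1.1, -0.2, 0.3]
opening: 0.0942
lid [0.599  0.2202 0.0666] [0.5996 0.2209 0.0673] [0.0485 0.0396 0.0072]
mand [0.5265 0.0146 0.0361] [0.6152 0.1157 0.0531] [0.2332 0.2582 0.0422] 1819
tray ((640.38037109375, 162.86415100097656), (191.16876220703125, 203.83531188964844), 8.886933326721191)
[0.6059 0.053  0.2292]
```

View pics/w7.png

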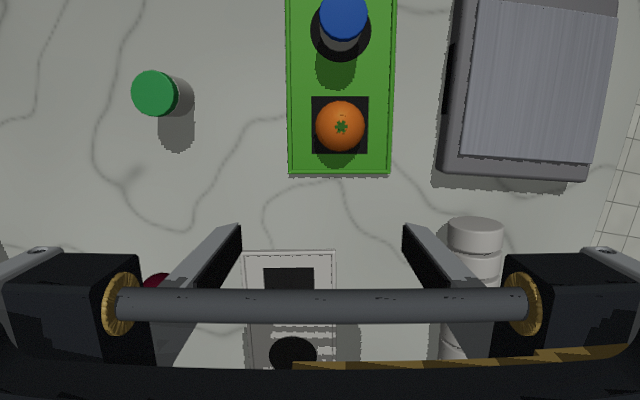

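```bash
python3 - <<'E'
from pads import *
p,d=grab_frame('wrist');C=cal('wrist')
print(onplane('wrist',[[340,125.3]],.006,C))
hsv=cv2.cvtColor(p,cv2.COLOR_BGR2HSV);b=((hsv[...,0]<20)&(hsv[...,1]>150));b[:85]=0;b[170:]=0;b[:,300:380]&=True;b[:,:300]=0;b[:,380:]=0
c=max(cv2.findContours(b.astype(np.uint8),0,2)[0],key=len);e=cv2.minEnclosingCircle(c);print(e,onplane('wrist',[e[0]],.031,C))
g=(cv2.cvtColor(p,cv2.COLOR_BGR2GRAY)<60).astype(np.uint8);g[:85]=0;g[:,:300]=0;g[:,380:]=0;g[158:]=0
c=max(cv2.findContours(g,0,2)[0],key=len).reshape(-1,2);print(cv2.minAreaRect((onplane('wrist',c,.006,C)[:,:2]*1000).astype(np.float32)))
E
python3 go.py .489 -.389 .18 9.1
```

```text
[[0.6175 0.1159 0.006 ]]
((339.251953125, 125.38542938232422), 25.660728454589844) [[0.6152 0.1158 0.031 ]]
((616.8947143554688, 113.71273803710938), (69.28144073486328, 73.99154663085938), 9.072893142700195)
t 18.02 pos [0.606  0.0529 0.2293] yaw 8.93 tilt [-0.0012  0.0003 -1.    ] open 0.0939 F [ 0.8678 -0.0291  0.2186]
tool shift [-0.1841  0.4183  0.0497]
turn z -0.17237590878957576
```

The mandarin measures (0.615, 0.116) against a pad centre of (0.617, 0.116). It is 2 mm off, which is fine. Next is the yellow jar.

```bash
python3 -m creep '[[0,0,-0.17,-0.184,0.4183,0.03,0.094],[0,0,-0.17,-0.184,0.4183,0.03,0.094],[0,0,-0.17,-0.184,0.4183,0.03,0.094],[0,0,-0.17,-0.184,0.4183,0.03,0.094],[0,0,-0.17,-0.184,0.4183,0.03,0.094],[0,0,-0.17,-0.184,0.4183,0.03,0.094],[0,0,-0.17,-0.184,0.4183,0.03,0.094],[0,0,-0.17,-0.184,0.4183,0.03,0.094],[0,0,-0.17,-0.184,0.4183,0.03,0.094],[0,0,-0.17,-0.184,0.4183,0.03,0.094]]'
python3 go.py .489 -.389 .04 9.1
python3 - <<'E'
from pads import *
p,d=grab_frame('wrist');C=cal('wrist');cv2.imwrite('pics/w8.png',p);P=cloud('wrist',d,C);hsv=cv2.cvtColor(p,cv2.COLOR_BGR2HSV)
b=(abs(hsv[...,0].astype(int)-25)<8)&(hsv[...,1]>110)&(np.arange(400)[:,None]<260);L=P[b];L=L[abs(L[:,2]-.062)<.006];L=L[np.hypot(L[:,0]-.489,L[:,1]+.389)<.05];print('lid',(L.min(0)+L.max(0))/2,np.median(L,0),np.ptp(L,axis=0))
E
```

```text
clock: 19.27
ee_pos: [0.4905, -0.3862, 0.2]
eef_rot: [-3.13, -0.253, -0.001]
wrist_force: [-0.5, -0.5, -0.0]
opening: 0.0938
t 19.27 pos [ 0.4905 -0.3862  0.2   ] yaw 9.23 tilt [ 0.0004 -0.0012 -1.    ] open 0.0938 F [-0.4772 -0.4859 -0.0232]
tool shift [-0.002   0.0027  0.16  ]
turn z 0.12766775619637372
lid [ 0.4898 -0.3905  0.0601] [ 0.4898 -0.3901  0.0616] [0.0476 0.0479 0.0078]
```

View pics/w8.png

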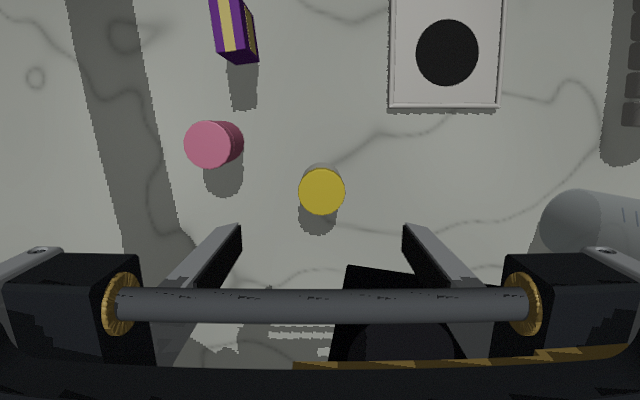

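The yellow lid is at (321,192) between the jaws; the pink look-alike at (210,144) lies clear of the left finger. The lid measures (0.4897, -0.390).

```bash
python3 - <<'E'
from pads import *
p,d=grab_frame('wrist');pads(p,cal('wrist'),[('Wround',(447,53),.006)],80)
E
python3 -m creep '[[0,0,0,-0.0008,0.003,0.05,0.094],[0,0,0,-0.0008,0.003,0.1,0.094],[0,0,0,-0.0008,0.003,0.135,0.094],[0,0,0,-0.0008,0.003,0.155,0.094],[0,0,0,-0.0008,0.003,0.1595,0.094],[0,0,0,-0.0008,0.003,0.1595,0.094],[0,0,0,-0.0008,0.003,0.1595,0.094]]'
python3 go.py .4897 -.390 .04 9.1
```

```text
Wround 3293 ((603.4347534179688, -224.8550262451172), (70.23088073730469, 70.45172119140625), 13.803268432617188) ((603.8480834960938, -224.50546264648438), 35.63962936401367)
clock: 20.25
ee_pos: [0.491, -0.3912, 0.0418]
eef_rot: [3.129, 0.253, 0.003]
wrist_force: [-0.8, -0.0, -0.1]
opening: 0.0937
t 20.25 pos [ 0.491  -0.3912  0.0418] yaw 9.23 tilt [ 0.0016  0.0022 -1.    ] open 0.0937 F [-0.7569 -0.0233 -0.0933]
tool shift [-0.0011 -0.0014  0.0018]
turn z 0.12687833566472762
```

```bash
python3 -m creep '[[0,0,0,-0.0008,-0.001,0.001,0.07],[0,0,0,-0.0008,-0.001,0.001,0.05],[0,0,0,-0.0008,-0.001,0.001,0.03],[0,0,0,-0.0008,-0.001,0.001,0.03],[0,0,0,-0.0008,-0.001,0.001,0.03],[0,0,0,-0.0008,-0.001,0.001,0.03],[0,0,0,-0.0008,-0.001,0.001,0.03]]'
python3 go.py .6045 -.224 .15 10
```

```text
clock: 21.12
ee_pos: [0.4894, -0.39, 0.0395]
eef_rot: [3.131, 0.252, 0.001]
wrist_force: [0.6, 0.2, 0.6]
opening: 0.0485
t 21.12 pos [ 0.4894 -0.39    0.0395] yaw 9.19 tilt [ 0.0006  0.0004 -1.    ] open 0.0485 F [0.582  0.1841 0.6021]
tool shift [ 0.1402 -0.1455 -0.1105]
turn z -0.8070621443485209
```

```bash
python3 -m creep '[[0,0,0,0,0,-0.03,0.03],[0,0,0,0,0,-0.07,0.03],[0,0,0,0.01,-0.01,-0.1,0.03],[0,0,0,0.03,-0.031,-0.11,0.03],[0,0,0,0.055,-0.057,-0.11,0.03],[0,0,0,0.08,-0.083,-0.11,0.03],[0,0,0,0.105,-0.109,-0.11,0.03],[0,0,0,0.128,-0.133,-0.11,0.03],[0,0,-0.8,0.1402,-0.1455,-0.11,0.03],[0,0,-0.8,0.1402,-0.1455,-0.11,0.03],[0,0,-0.8,0.1402,-0.1455,-0.11,0.03]]'
python3 go.py .605 -.224 .046 10
```

```text
clock: 22.5
ee_pos: [0.6035, -0.2249, 0.1492]
eef_rot: [3.129, 0.273, -0.002]
wrist_force: [0.2, -0.0, -0.9]
opening: 0.0482
t 22.5 pos [ 0.6035 -0.2249  0.1492] yaw 9.97 tilt [-0.001   0.0006 -1.    ] open 0.0482 F [ 0.2415 -0.0186 -0.9055]
tool shift [ 0.0017 -0.0007  0.1032]
turn z -0.0332479464541251
```

```bash
python3 -m creep '[[0,0,0,0.0012,-0.0007,0.03,0.03],[0,0,0,0.0012,-0.0007,0.06,0.03],[0,0,0,0.0012,-0.0007,0.08,0.03],[0,0,0,0.0012,-0.0007,0.092,0.03],[0,0,0,0.0012,-0.0007,0.098,0.03],[0,0,0,0.0012,-0.0007,0.101,0.03],[0,0,0,0.0012,-0.0007,0.102,0.03],[0,0,0,0.0012,-0.0007,0.102,0.03]]'
python3 go.py .605 -.224 .0458 10
```

```text
clock: 23.5
ee_pos: [0.6056, -0.2231, 0.0479]
eef_rot: [3.129, 0.274, 0.001]
wrist_force: [-0.2, -0.4, -1.4]
opening: 0.0487
t 23.5 pos [ 0.6056 -0.2231  0.0479] yaw 10.01 tilt [ 0.0008  0.0007 -1.    ] open 0.0487 F [-0.2222 -0.4249 -1.4258]
tool shift [-0.0008  0.0008  0.0021]
turn z 0.007186946310071107
```

```bash
python3 -m creep '[[0,0,0,-0.0005,0.0006,0.001,0.03],[0,0,0,-0.0005,0.0006,0.002,0.03],[0,0,0,-0.0005,0.0006,0.002,0.03]]'
python3 go.py .605 -.224 .0458 10
```

```text
clock: 23.88
ee_pos: [0.605, -0.2237, 0.0455]
eef_rot: [3.129, 0.274, 0.0]
wrist_force: [-0.2, -0.2, -1.0]
opening: 0.0486
t 23.88 pos [ 0.605  -0.2237  0.0455] yaw 10.0 tilt [ 0.0002  0.0002 -1.    ] open 0.0486 F [-0.1935 -0.1616 -0.9678]
tool shift [-0.      0.0003 -0.0003]
turn z -0.0022308634532635097
```

```bash
python3 -m creep '[[0,0,0,0,0,0.0004,0.055],[0,0,0,0,0,0.0004,0.07],[0,0,0,0,0,0,0.085],[0,0,0,0,0,0,0.085],[0,0,0,0,0,-0.02,0.085],[0,0,0,0,0,-0.06,0.085],[0,0,0,0,0,-0.11,0.09],[0,0,0,0,0,-0.14,0.09],[0,0,0,0,0,-0.14,0.09]]'
python3 go.py .378 -.246 .18 15
python3 - <<'E'
from pads import *
p,d=grab_frame('wrist');cv2.imwrite('pics/w9.png',p)
E
```

```text
clock: 25.0
ee_pos: [0.6065, -0.2244, 0.1883]
eef_rot: [3.126, 0.273, 0.008]
wrist_force: [-0.5, 0.0, -0.5]
opening: 0.0901
t 25.0 pos [ 0.6065 -0.2244  0.1883] yaw 10.0 tilt [ 0.005   0.0037 -1.    ] open 0.0901 F [-0.4864  0.0464 -0.5396]
tool shift [-0.2288 -0.0184  0.0071]
turn z -5.001244106552335
```

View pics/w9.png

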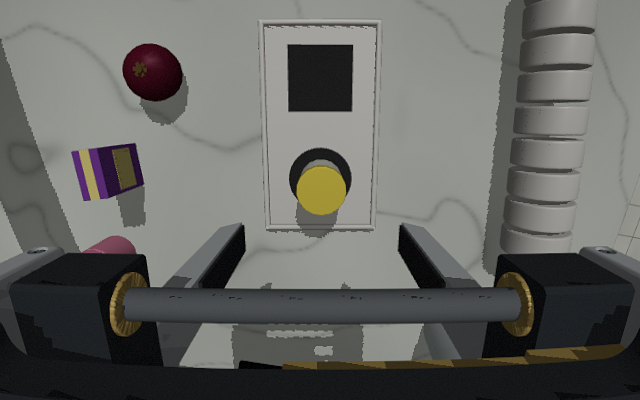

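The yellow jar stands on its round pad (lid at (321,190)) and the carton is at (107,170). I move over the carton.

```bash
python3 -m creep '[[0,0,-5,-0.2285,-0.0184,-0.01,0.094],[0,0,-5,-0.2285,-0.0184,-0.01,0.094],[0,0,-5,-0.2285,-0.0184,-0.01,0.094],[0,0,-5,-0.2285,-0.0184,-0.01,0.094],[0,0,-5,-0.2285,-0.0184,-0.01,0.094],[0,0,-5,-0.2285,-0.0184,-0.01,0.094],[0,0,-5,-0.2285,-0.0184,-0.01,0.094],[0,0,-5,-0.2285,-0.0184,-0.01,0.094]]'
python3 go.py .378 -.246 .042 15
python3 - <<'E'
from pads import *
p,d=grab_frame('wrist');C=cal('wrist');cv2.imwrite('pics/w10.png',p);P=cloud('wrist',d,C)
Q=P.reshape(-1,3);Q=Q[(abs(Q[:,2]-.07)<.006)&(np.hypot(Q[:,0]-.378,Q[:,1]+.246)<.045)]
print(len(Q),cv2.minAreaRect((Q[:,:2]*1000).astype(np.float32)),Q.mean(0))
E
```

```text
clock: 26.05
ee_pos: [0.3775, -0.2452, 0.1949]
eef_rot: [-3.114, -0.412, 0.001]
wrist_force: [-0.9, -0.4, 0.2]
opening: 0.0941
t 26.05 pos [ 0.3775 -0.2452  0.1949] yaw 15.06 tilt [-0.0003 -0.0006 -1.    ] open 0.0941 F [-0.8812 -0.4058  0.2067]
tool shift [0.0003 0.001  0.1529]
turn z 0.06158796649810938
1448 ((378.90411376953125, -247.2337646484375), (27.758333206176758, 50.48468780517578), 15.659934997558594) [ 0.3788 -0.2463  0.0696]
```

View pics/w10.png

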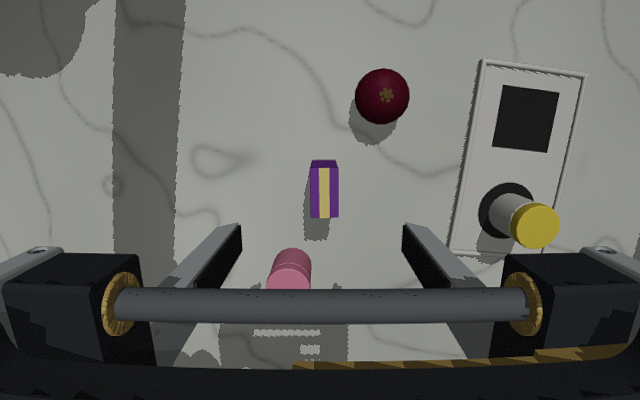

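The carton top is at (324,192), aligned with the jaws: centre (0.3788, -0.2468), yaw 15.7°. The pink jar and the plum are clear. I descend.

```bash
python3 -m creep '[[0,0,-0.6,0.0008,0.0018,0.05,0.094],[0,0,-0.6,0.0008,0.0018,0.09,0.094],[0,0,-0.6,0.0008,0.0018,0.125,0.094],[0,0,-0.6,0.0008,0.0018,0.145,0.094],[0,0,-0.6,0.0008,0.0018,0.152,0.094],[0,0,-0.6,0.0008,0.0018,0.152,0.094],[0,0,-0.6,0.0008,0.0018,0.152,0.094]]'
python3 go.py .3788 -.2466 .042 15.6
```

```text
clock: 26.98
ee_pos: [0.3787, -0.2474, 0.0442]
eef_rot: [3.111, 0.426, 0.002]
wrist_force: [0.2, -0.5, -0.4]
opening: 0.0939
t 26.98 pos [ 0.3787 -0.2474  0.0442] yaw 15.61 tilt [ 0.0011  0.0017 -1.    ] open 0.0939 F [ 0.1723 -0.4608 -0.3962]
tool shift [ 0.0003 -0.0007  0.0022]
turn z 0.008489875075312625
```

```bash
python3 -m creep '[[0,0,0,0.0005,-0.0004,0.001,0.07],[0,0,0,0.0005,-0.0004,0.001,0.05],[0,0,0,0.0005,-0.0004,0.001,0.035],[0,0,0,0.0005,-0.0004,0.001,0.015],[0,0,0,0.0005,-0.0004,0.001,0.015],[0,0,0,0.0005,-0.0004,0.001,0.015],[0,0,0,0.0005,-0.0004,0.001,0.015],[0,0,0,0.0005,-0.0004,0.001,0.015],[0,0,0,0.0005,-0.0004,0.001,0.015]]'
python3 go.py .5858 -.1157 .16 10
```

```text
clock: 28.1
ee_pos: [0.3782, -0.2462, 0.0423]
eef_rot: [-3.112, -0.426, 0.0]
wrist_force: [-0.5, -0.1, -1.1]
opening: 0.0281
t 28.1 pos [ 0.3782 -0.2462  0.0423] yaw 15.6 tilt [-0.0001 -0.0001 -1.    ] open 0.0281 F [-0.4925 -0.1355 -1.0919]
tool shift [ 0.235  -0.0699 -0.1177]
turn z 5.597124143957743
```

```bash
python3 -m creep '[[0,0,0,0,0,-0.03,0.015],[0,0,0,0,0,-0.07,0.015],[0,0,0,0.01,-0.003,-0.105,0.015],[0,0,0,0.035,-0.01,-0.118,0.015],[0,0,2,0.07,-0.021,-0.118,0.015],[0,0,4,0.105,-0.031,-0.118,0.015],[0,0,5.6,0.14,-0.042,-0.118,0.015],[0,0,5.6,0.175,-0.052,-0.118,0.015],[0,0,5.6,0.21,-0.063,-0.118,0.015],[0,0,5.6,0.235,-0.07,-0.118,0.015],[0,0,5.6,0.235,-0.07,-0.118,0.015],[0,0,5.6,0.235,-0.07,-0.118,0.015]]'
python3 go.py .586 -.1155 .0483 10
python3 - <<'E'
from pads import *
p,d=grab_frame('wrist');cv2.imwrite('pics/w11.png',p)
E
```

```text
clock: 29.6
ee_pos: [0.5848, -0.1158, 0.16]
eef_rot: [3.13, 0.274, -0.003]
wrist_force: [-0.6, -0.3, -1.5]
opening: 0.0279
t 29.6 pos [ 0.5848 -0.1158  0.16  ] yaw 10.0 tilt [-0.0017 -0.0001 -1.    ] open 0.0279 F [-0.6131 -0.2815 -1.489 ]
tool shift [ 0.0014 -0.0001  0.1117]
turn z 0.004011592880274861
```

View pics/w11.png

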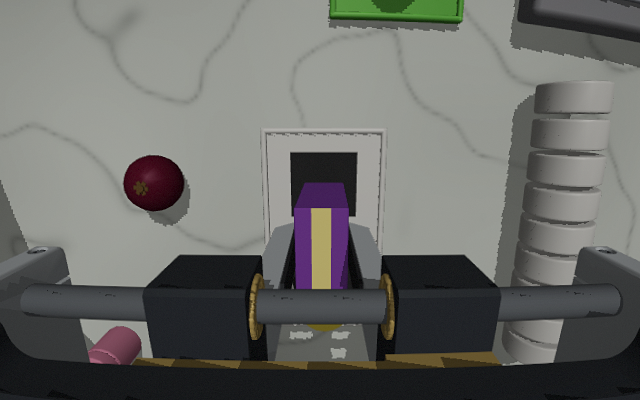

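The carton is held upright, squared with the pad at (323,184). I lower it.

```bash
python3 -m creep '[[0,0,0,0.001,-0.0001,0.03,0.015],[0,0,0,0.001,-0.0001,0.06,0.015],[0,0,0,0.001,-0.0001,0.085,0.015],[0,0,0,0.001,-0.0001,0.099,0.015],[0,0,0,0.001,-0.0001,0.106,0.015],[0,0,0,0.001,-0.0001,0.109,0.015],[0,0,0,0.001,-0.0001,0.11,0.015],[0,0,0,0.001,-0.0001,0.11,0.015]]'
python3 go.py .586 -.1155 .0483 10
```

```text
clock: 30.65
ee_pos: [0.5872, -0.1155, 0.051]
eef_rot: [3.129, 0.274, 0.002]
wrist_force: [0.3, 0.9, -0.4]
opening: 0.0279
t 30.65 pos [ 0.5872 -0.1155  0.051 ] yaw 10.0 tilt [ 0.001   0.0007 -1.    ] open 0.0279 F [ 0.3032  0.8709 -0.4369]
tool shift [-0.0012 -0.0002  0.0027]
turn z 0.0020362828564088886
```

```bash
python3 -m creep '[[0,0,0,-0.0008,-0.0002,0.001,0.015],[0,0,0,-0.0008,-0.0002,0.002,0.015],[0,0,0,-0.0008,-0.0002,0.0022,0.015],[0,0,0,-0.0008,-0.0002,0.0022,0.015]]'
python3 go.py .586 -.1155 .0483 10
```

```text
clock: 31.15
ee_pos: [0.586, -0.1153, 0.0483]
eef_rot: [3.13, 0.274, 0.0]
wrist_force: [-0.3, -0.0, 1.1]
opening: 0.0282
t 31.15 pos [ 0.586  -0.1153  0.0483] yaw 9.99 tilt [ 0.0001  0.0001 -1.    ] open 0.0282 F [-0.3009 -0.0157  1.0809]
tool shift [-0.      0.0002  0.    ]
turn z -0.005933255586441533
```

The carton is touching down. I release, rise, and back off toward -y so both cameras can check.

```bash
python3 -m creep '[[0,0,0,0,0,0,0.035],[0,0,0,0,0,0,0.05],[0,0,0,0,0,0,0.07],[0,0,0,0,0,0,0.07],[0,0,0,0,0,-0.02,0.07],[0,0,0,0,0,-0.06,0.07],[0,0,0,0,0,-0.11,0.07],[0,0,0,0,0,-0.15,0.08],[0,0,0,0,0,-0.15,0.08]]'
python3 -m creep '[[0,0,0,-0.01,0.1,-0.03,0.094],[0,0,0,-0.01,0.19,-0.03,0.094],[0,0,0,-0.01,0.19,-0.03,0.094],[0,0,0,-0.01,0.19,-0.03,0.094],[0,0,0,-0.01,0.19,-0.03,0.094],[0,0,0,-0.01,0.19,-0.03,0.094]]'
python3 - <<'E'
from pads import *
p,d=grab_frame('wrist');C=cal('wrist');cv2.imwrite('pics/w12.png',p);P=cloud('wrist',d,C)
Q=P.reshape(-1,3)
for n,c,h in [('yellow',(.604,-.224),.068),('carton',(.5855,-.116),.076)]:
    q=Q[(abs(Q[:,2]-h)<.005)&(np.hypot(Q[:,0]-c[0],Q[:,1]-c[1])<.05)]
    print(n,len(q),(q.min(0)+q.max(0))/2,cv2.minAreaRect((q[:,:2]*1000).astype(np.float32)))
p,d=grab_frame('top');cv2.imwrite('pics/t12.png',p)
p,d=grab_frame('side');cv2.imwrite('pics/s12.png',p)
E
```

```text
clock: 32.28
ee_pos: [0.5882, -0.116, 0.202]
eef_rot: [3.127, 0.274, 0.012]
wrist_force: [-0.5, 0.3, 0.1]
opening: 0.0798
clock: 33.02
ee_pos: [0.6087, -0.3023, 0.2275]
eef_rot: [-3.128, -0.276, 0.002]
wrist_force: [0.4, -0.4, -0.1]
opening: 0.0942
yellow 1745 [ 0.6055 -0.2249  0.0674] ((605.741455078125, -225.18618774414062), (47.655765533447266, 47.5902214050293), 9.813725471496582)
carton 641 [ 0.5889 -0.1324  0.0747] ((589.3233032226562, -132.38592529296875), (27.066795349121094, 19.463165283203125), 10.33788776397705)
```

View pics/w12.png

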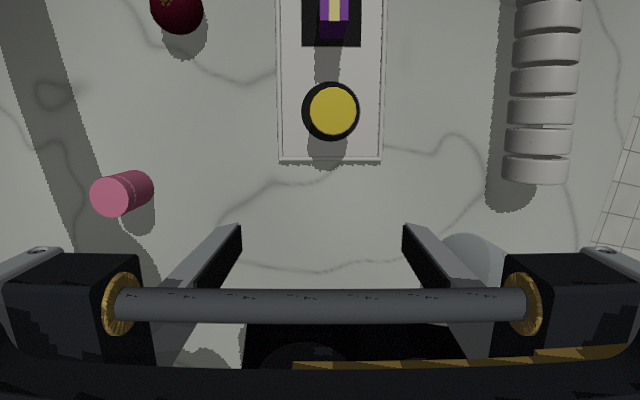

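View pics/s12.png

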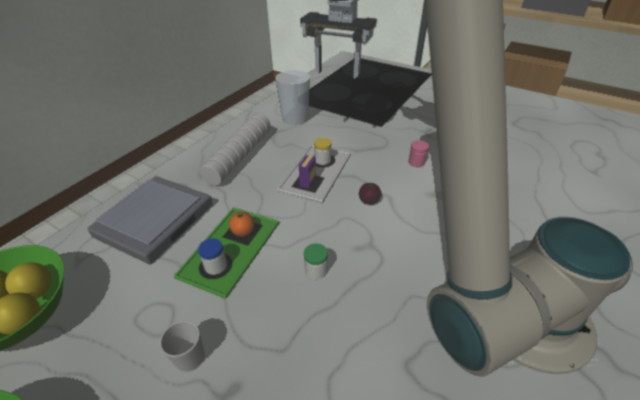

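The side view shows all four things upright on their pads: blue at (212,257), mandarin at (241,222), yellow at (323,150) and carton at (307,170). The green jar, plum and cup are unmoved. One last numeric check from the top, after a short settle.

```bash
python3 -m creep '[[0,0,0,0,0.05,-0.02,0.094],[0,0,0,0,0.05,-0.02,0.094],[0,0,0,0,0.05,-0.02,0.094],[0,0,0,0,0.05,-0.02,0.094],[0,0,0,0,0.05,-0.02,0.094],[0,0,0,0,0.05,-0.02,0.094]]'
python3 - <<'E'
from pads import *
p,d=grab_frame('top');P=cloud('top',d);Q=P.reshape(-1,3)
for n,c,h in [('blue',(.599,.2255),.068),('yellow',(.6045,-.224),.068),('carton',(.5855,-.1155),.076),('mand',(.617,.116),.05),('greenjar',(.409,.119),.062),('plum',(.4115,-.14),.045),('cup',(.4976,.3961),.067)]:
    q=Q[(abs(Q[:,2]-h)<.006)&(np.hypot(Q[:,0]-c[0],Q[:,1]-c[1])<.045)]
    print(n,c,len(q),(q.min(0)+q.max(0))/2,cv2.minAreaRect((q[:,:2]*1000).astype(np.float32)) if n=='carton' else '')
cv2.imwrite('pics/t13.png',cv2.resize(p[110:260,150:500],None,fx=2.2,fy=2.2,interpolation=cv2.INTER_CUBIC))
E
```

```text
clock: 33.92
ee_pos: [0.6177, -0.3528, 0.2482]
eef_rot: [-3.13, -0.275, 0.0]
wrist_force: [0.2, -0.2, -0.3]
opening: 0.094
blue (0.599, 0.2255) 281 [0.5975 0.2241 0.0678] 
yellow (0.6045, -0.224) 275 [ 0.6045 -0.2254  0.0672] 
carton (0.5855, -0.1155) 216 [ 0.5853 -0.1174  0.0757] ((585.4733276367188, -117.33851623535156), (28.336074829101562, 50.49842834472656), 9.61361312866211)
mand (0.617, 0.116) 236 [0.6145 0.1145 0.05  ] 
greenjar (0.409, 0.119) 286 [0.4091 0.1191 0.0618] 
plum (0.4115, -0.14) 143 [ 0.4162 -0.1423  0.0452] 
cup (0.4976, 0.3961) 138 [0.4975 0.3969 0.0669]
```

View pics/t13.png

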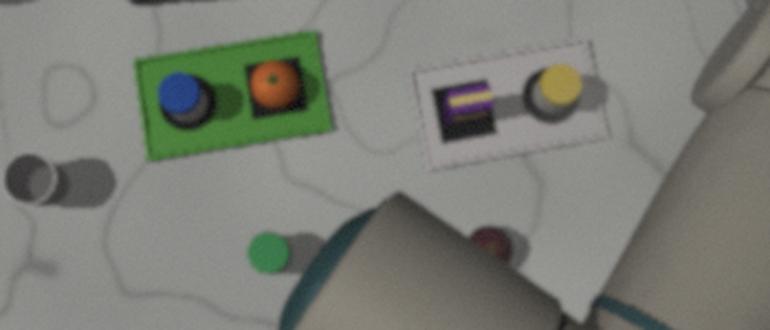

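Everything is within about 3 mm of its pad centre. The plum's small shift comes from the arm partly hiding it. I hand in the job.

```bash
python3 -c "
from bench import job;print(job.close_job())"
```

```text
the job is handed in; nothing more can be done
None
```

Both trays are made up and handed in at about 34 s of the 131 s allowed. I finished the green tray first (blue-lidded jar, then mandarin), then the white one (yellow-lidded jar, then purple carton).

- **Centring:** in the last top view the blue jar, yellow jar and carton were about 2 mm or less from their pad centres. The carton stood square to its pad to within about 0.5°.
- **Mandarin:** the top view put it about 3 mm off centre, while the earlier wrist view put it about 2 mm off. I left it there.
- **Upright:** the side view showed the jars and the carton standing upright.
- **Left alone:** the green-lidded jar and the white cup measured within 1 mm of where they started. The plum read about 5 mm off in the last top view, where the arm partly hid it. Nothing came near it, and the side view showed it in its original place.
- **Forces:** the contact forces I read at the ends of the moves stayed under about 3 N.

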